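# Lock the instrument transport case

## Robot

A 6-joint arm with a two-finger parallel gripper is mounted at the origin on the work surface. World frame = base frame: x ahead of the robot, y to its left, z up, the work surface at z = 0. Lengths are in m, angles in rad, forces in N, time in s.
With the tool pointing down it reaches from about 0.35 to 0.975 m from the base axis. Payload 4.9 kg.
Tool frame: the origin (TCP) lies midway between the tips of the shut fingers; the grasp point (between the pads) lies 19 mm behind it; z points along the fingers, y is the line along which they close (so a half turn about z gives the same grasp; the last joint's range is limited). The gripper opens to 85 mm and grips with 20 to 120 N. Pads are 22 mm wide; open, the fingers measure 114 mm over their backs; the gripper's body (76 mm by 85 mm) begins 54 mm behind the grasp point. The pads swing forward as they close: fully open they stand 13 mm farther back than shut.
Start: joints at [1.204, 0.053, 1.613, -0, 1.476, -0.119], TCP at [0.153, 0.606, 0.231] pointing down, gripper open.
Joint ranges: [-3.01, 3.01], [-1.01, 2.22], [0.06, 2.58], [-1.02, 4.17], [0.09, 2.62], [-3.14, 3.14]. Speed limits (rad/s): [2.57, 2.57, 3.14, 3.14, 3.14, 3.14].

## Interface

Orientations are given as a unit quaternion [w, x, y, z].
In Python, from plant import state, grab_frame, job_done, cut_out, place_of gives the robot as it stands.
- The arm moves only by the tool jog_arm, never from a script. Its argument "motion" is text: rows parted by semicolons, each of 7 numbers parted by spaces: the opening in per cent of the stroke, from 0 (shut) to 100 (fully open), then the shift along the tool's x, y, z as a fraction of full scale, then the turn, a rotation vector about the tool's x, y, z as a fraction of full scale. A call has exactly 5 rows; each row is the pose to reach, as a shift and turn from the pose commanded when the call began, along the tool's axes at that moment; what a row does not reach only later rows make up. Full scale, the value 1, is 50 cm for a shift and 1.5 rad for a turn. A row lasts 1/8 s, in which the tool goes at most 62.5 mm and 10.7 degrees, less where a joint would pass 70% of its speed; a pose out of reach is approached as far as the arm can. A call with a number of a shift or a turn outside -1 to 1 is refused whole. A call with a gripper value outside its range is refused whole. The fingers move at their own pace and stop on an object; the grip force is fixed at half the most. Time passes only in rows, so rows that repeat a pose let the fingers close, or fill a call up. It gives the time, the measured TCP pose, the force, the opening and the grip force at its end, in the units of the state.
- state(): the state, without advancing time (a new reading comes with each control period).
- grab_frame(name): name is "scene" or "top"; returns a dict with "color" (384x512x3 uint8, red, green, blue), "range_z" (384x512 float32, m along the optical axis (not along the pixel's ray), 0 where there is no reading), "intrinsics" (3x3 intrinsics, pixels), "world_from_camera" (4x4, takes a point from camera to world coordinates). Camera axes: x right, y up, looking along -z (the intrinsics and any distortion apply to the point x, -y, -z); pixel columns grow to the right and rows downward; lengths in m; the calibration is good to about 2 mm. A picture is of the moment at which its call begins.
- job_done(): hands the job in; it is judged then, once.
Trained networks look in the newest picture that a camera, given by its name, has taken for a name from the list of things; names that differ only in an ending like _2 or _b are one class to them, and where a whole thing is asked for, a point or a joint stands for the part that bears it (a point fixed in the world has none). Each returns a list of dicts, best first, with "p" (0 to 1); they miss things now and then, are a little off and sometimes report something else, mostly with a low value. They report only what shows in the picture. A call takes as long as a camera call. They do not tell look-alikes from the thing itself.
- cut_out(camera, thing): "pixels" (384x512 bool, what is visible of it).
- place_of(camera, thing): "at" ([x, y, z] in m, in world coordinates, good to about 4 mm: a listed point, or the origin of a listed thing).
The state is a dict: "time": time; "joint_pos": joint angles; "joint_vel": joint speeds; "joint_efforts": joint torques, N m; "tool_pos": TCP position; "tool_rot": TCP orientation; "contact_force": force on the tool from outside, world axes, zero at the start; "ft_torque": the same for the moment, N m; "gripper_width": opening from 0.0 (shut) to 1.0 (fully open); "grasp_force": force on a finger pad.
Only numpy, scipy, OpenCV 4.12 (cv2) and the standard library are available. Lean on these libraries where they do the work, as an engineer would, in place of code of your own. Each camera call takes 0.05 s, during which the arm holds its last target. There are 200 camera calls.

## Task

Lock the transport case: with a fingertip against one of its posts, turn the slotted disc on the lid until its slot lines up with the steel bar, then push the bar by its upright tab through the disc until it is fully home in the keeper. The bar is only pushed along, never lifted, and everything else on the lid and the counter stays where it stands.

Things in the scene. Friction and masses are not known exactly. Their poses are not given: they have to be found in the camera images.
- case: Transport case fixed to the counter, 240 x 400 x 85 mm: teal tub, flat grey lid (top 85 mm above the origin, which is the centre of the underside; z up). The lock lies on the lid along the case's y axis (x = 0), in this order towards +y: two rails with the bar between them (12 mm apart, 6 thick, 12 high, y = -124 to 6 mm), disc, keeper.
- lock_disc (a joint): Angle (rad) of the slotted disc about its vertical axis, growing counter-clockwise seen from above, stops at -0.35 and 3.49. The slot lies along the bar's line (case y) at 0 and, just as well, at 3.1416. It starts 0.6 or more out of line, turns with about 2 N at a post and stays where it is left. The bar goes in within about 0.1 rad of line; otherwise the disc blocks it.
- disc_center (a point): Centre of the steel disc's top face, on its axis (case x = 0, y = 55 mm), 18 mm above the lid. The disc is 90 mm across, cut right across by one straight open-topped slot 16 mm wide.
- post_a (a point): Top centre of one of the disc's two upright finger posts, each 10 mm across, from 18 to 48 mm above the lid, 33 mm from the axis, either side of the slot on the line square to it. At joint angle 0 this one stands on the case's +x side of the axis.
- post_b (a point): Top centre of the other finger post, opposite post_a.
- lock_bar: Loose steel lock bar, 150 mm long, 10 x 10 mm, about 0.2 kg, lying between the guide rails on a floor 4 mm above the lid, its own y axis along the case's y axis, nose towards the disc. Origin at the middle of its underside. It slides along with about 1 N; the rails are open on top.
- bar_tip (a point): End of the bar's nose (75 mm towards +y from its origin, 5 mm up). It starts 8 to 40 mm short of the disc's rim.
- bar_tab (a point): Middle of the rear (-y) face of the upright tab on the bar's tail: the face to push. The tab is 24 mm wide, 10 mm thick, and stands from 18 to 52 mm above the lid; this point is 31 mm above the lid. Push it towards the case's +y.
- keeper_stop (a point): Stop at the far end of the keeper (case x = 0, y = 140 mm, 9 mm above the lid). The keeper is a small roofed aluminium block beyond the disc, 20 mm high, its pocket 14 mm wide and open towards the disc at y = 106 mm. With the bar home its tip is at this point, about 135 to 175 mm from where it starts.
- small_jar: Small capped jar standing on the lid, 36 mm across, 45 mm tall, origin under its centre. Leave alone.
- tape_roll: Roll of paper tape lying on the lid, 52 mm across, 18 mm high, origin under its centre. Leave alone.
- lotion_bottle: White bottle, 60 mm across, 160 mm tall, on the counter, origin under its centre. Leave alone.
- spray_can: Aluminium can, 52 mm across, 150 mm tall, on the counter, origin under its centre. Leave alone.
- steel_cup: Open steel cup, 74 mm across, 90 mm tall, on the counter, origin under its centre. Leave alone.
- swab_jar: Glass jar, 72 mm across, 100 mm tall, on the counter, origin under its centre. Leave alone.
There are look-alikes about, which are no part of the job. Several things have the shape of the lock_bar; the one meant has the colours described above.

How it is judged:
On the way, in this order (a step that is already met when the one before it is completed fails the run):
1. the disc's slot is lined up with the bar ((value of joint lock_disc between -0.2 and 0.2 rad or value of joint lock_disc between 2.9416 and 3.3416 rad)), for 0.2 s.
2. the bar is through the disc and home in the keeper (y of bar_tip in the frame of case above 0.134 m and x of bar_tip in the frame of case between -0.008 and 0.008 m and z of bar_tip in the frame of case below 0.102 m), for 0.2 s.
At the end, for the whole second after the job is handed in: The bar's tip is in the keeper within 6 mm of the stop, the bar lies flat and at rest on its floor (tip no more than 8 mm above its resting height, within 8 mm of the line), and the disc's slot is within 0.2 rad of the bar's line (all of step 2 and (value of joint lock_disc between -0.2 and 0.2 rad or value of joint lock_disc between 2.9416 and 3.3416 rad) and linear speed of lock_bar below 0.02 m/s); the robot touches nothing.
It fails at once if the lock bar is lifted (its tail end more than 20, its middle more than 15 or its tip more than 10 mm above its resting height) (z of any of lock_bar, bar_tip in the frame of case above 0.104 m or z of bar_tab in the frame of case above 0.136 m).
It fails at once if another thing on the lid or counter is moved by more than 25 mm or tipped (distance of any of small_jar, tape_roll, lotion_bottle, spray_can, steel_cup, swab_jar from where it was at the start of the episode above 0.025 m or angle between any of small_jar, tape_roll, lotion_bottle, spray_can, steel_cup, swab_jar's own z axis and vertical above 0.35 rad).
It also fails if it takes over 58 s, if anything falls off the work surface, if the arm or the gripper's body presses on something with over 40 N, if the wrist force passes 120 N, or if a joint passes its speed limit or range.

## Working session

There is one attempt and no reset: what is moved stays moved. The work goes in short steps, Python scripts to look and compute and a tool call to move; the robot and the scene stay as the last step left them, time stands still between calls to the robot, and variables do not carry over. Pictures are saved under pics/ and viewed, at most 10 in all, crops included, and the job is handed in when it is done.

Besides the shell and the picture viewer there is one more tool, called after ">>>" by a JSON object that holds its "op" and its "data", one argument or row to a line. jog_arm: Moves the arm, as the interface text tells. Shift numbers are shares of 50 cm and turn numbers shares of 1.5 rad, none past 1 either way. Its arguments: {"type":"object","properties":{"motion":{"type":"string"}},"required":["motion"]}

```bash
mkdir -p pics
cat > h.py <<'E'
import numpy as np, cv2
from plant import state, grab_frame, cut_out, place_of
def save(f,name,crop=None,s=1):
    im=f["color"][:,:,::-1]
    if crop: im=im[crop[1]:crop[3],crop[0]:crop[2]]
    cv2.imwrite("pics/"+name,cv2.resize(im,None,fx=s,fy=s,interpolation=cv2.INTER_CUBIC))
def pts(f):
    K=f["intrinsics"];z=f["range_z"];v,u=np.mgrid[:z.shape[0],:z.shape[1]]
    p=np.stack([(u-K[0,2])/K[0,0]*z,-(v-K[1,2])/K[1,1]*z,-z,np.ones_like(z)],-1)
    return (p@f["world_from_camera"].T)[...,:3]
def px(f,P):
    q=np.linalg.inv(f["world_from_camera"])@np.r_[P,1];K=f["intrinsics"]
    return K[0,2]+K[0,0]*q[0]/-q[2],K[1,2]+K[1,1]*q[1]/q[2]
E
python3 - <<'E'
from h import *
a=grab_frame("scene");b=grab_frame("top")
save(a,"s0.png");save(b,"t0.png",s=1.5)
np.set_printoptions(precision=4,suppress=True)
for c,f in(("top",b),("scene",a)):
    for n in["case","disc_center","post_a","lock_bar","bar_tip","bar_tab","keeper_stop","small_jar","tape_roll"]:
        print(c,n,[(round(d["p"],2),np.array(d["at"]),np.round(px(f,np.array(d["at"])))) for d in place_of(c,n)][:4])
s=state();print(s["tool_pos"],s["tool_rot"],s["time"])
E
```

```text
top case [(0.88, array([ 0.5315,  0.0912, -0.003 ]), array([228., 215.]))]
top disc_center [(0.71, array([0.5081, 0.1403, 0.106 ]), array([211., 217.])), (0.71, array([0.4734, 0.2153, 0.0968]), array([189., 228.]))]
top post_a [(0.91, array([0.5047, 0.1776, 0.1316]), array([199., 217.])), (0.76, array([0.5069, 0.1129, 0.1319]), array([219., 216.]))]
top lock_bar [(0.68, array([ 0.7188, -0.2842, -0.0008]), array([330., 163.])), (0.58, array([0.5775, 0.0017, 0.087 ]), array([253., 197.]))]
top bar_tip [(0.69, array([ 0.7515, -0.3496,  0.0049]), array([348., 153.])), (0.66, array([0.5402, 0.0681, 0.0953]), array([233., 208.]))]
top bar_tab [(0.55, array([ 0.6807, -0.2162,  0.0313]), array([313., 171.]))]
top keeper_stop [(0.74, array([0.4701, 0.2149, 0.0952]), array([189., 229.]))]
top small_jar [(0.69, array([0.5405, 0.069 , 0.0935]), array([233., 208.])), (0.53, array([0.3815, 0.1922, 0.084 ]), array([196., 256.]))]
top tape_roll [(0.6, array([0.5422, 0.0703, 0.0956]), array([232., 207.])), (0.58, array([0.6529, 0.0256, 0.0843]), array([245., 176.]))]
scene case [(0.89, array([0.5375,
[... 604 characters left out ...]
), (0.31, array([ 0.6007, -0.4578,  0.0016]), array([ 94., 267.])), (0.29, array([ 0.4542,  0.4842, -0.0007]), array([377., 158.]))]
scene bar_tab [(0.71, array([ 0.683 , -0.2168,  0.0283]), array([191., 259.])), (0.61, array([ 0.6087, -0.0675,  0.1176]), array([236., 202.]))]
scene keeper_stop [(0.57, array([0.4724, 0.2172, 0.0918]), array([310., 157.])), (0.49, array([ 0.4536,  0.4864, -0.0036]), array([378., 159.]))]
scene small_jar [(0.69, array([0.4734, 0.2184, 0.0943]), array([311., 156.])), (0.43, array([0.38  , 0.1914, 0.0831]), array([290., 143.]))]
scene tape_roll [(0.56, array([0.6502, 0.0296, 0.0879]), array([275., 212.]))]
[0.1533 0.6059 0.2313] [0.     0.1236 0.9923 0.    ] 1.0
```

View pics/s0.png

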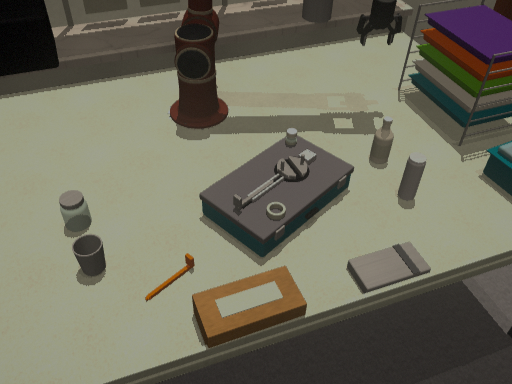

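Run:
```python
from h import *
f=grab_frame("top");save(f,"t1.png",(160,130,310,280),4)
```

```text
(no output)
```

View pics/t1.png

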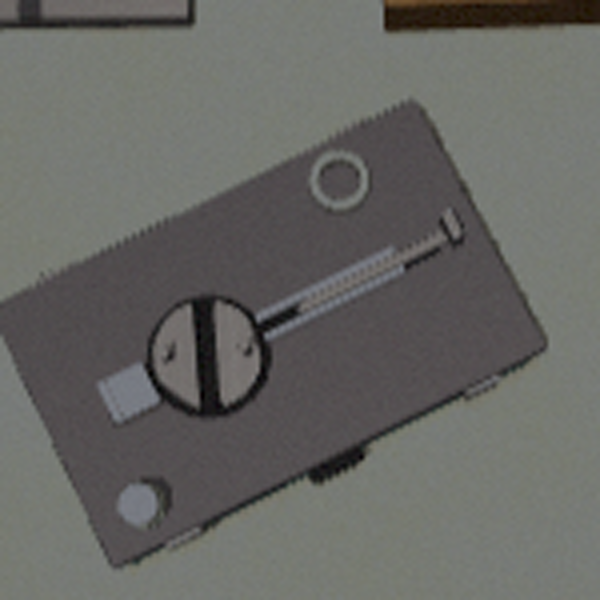

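The lid carries the steel bar (top view about (253,197), tab in crop at (452,225)). The look-alike is the orange bar on the counter (scene (170,284)); it is not steel and not between the rails, so it isn't the one meant, and the 4x crop confirms the steel bar. The disc slot is in crop from (203,300) to (212,410), with posts at (170,350) and (248,347). The keeper is at (130,392), the jar at (140,503) and the tape at (340,180). The bar's line runs at about 116° in the world, and the disc seems to be about 1.15 rad out of line.

Run:
```python
from h import *
np.set_printoptions(precision=4,suppress=True)
for c in("top","scene"):
    f=grab_frame(c);P=pts(f).reshape(-1,3)
    near=np.hypot(P[:,0]-.535,P[:,1]-.092)<.3
    lid=P[near&(P[:,2]>.075)&(P[:,2]<.092)]
    r=cv2.minAreaRect(lid[:,:2].astype(np.float32));print(c,"lid",r,np.median(lid[:,2]))
    d=P[(np.hypot(P[:,0]-.51,P[:,1]-.143)<.06)&(P[:,2]>.098)&(P[:,2]<.108)]
    print("disc",len(d),d.mean(0),cv2.minEnclosingCircle(d[:,:2].astype(np.float32)))
    q=P[(np.hypot(P[:,0]-.51,P[:,1]-.143)<.06)&(P[:,2]>.122)&(P[:,2]<.142)]
    for m in(q[:,1]>.143,q[:,1]<=.143):print("post",m.sum(),q[m].mean(0) if m.any() else 0)
    t=P[(np.hypot(P[:,0]-.61,P[:,1]+.068)<.04)&(P[:,2]>.11)];print("tab",len(t),t.mean(0),t.min(0),t.max(0))
```

```text
top lid ((0.5318031311035156, 0.08996827900409698), (0.25589215755462646, 0.4059995114803314), 26.229145050048828) 0.08527995139720257
disc 396 [0.5058 0.1434 0.1031] ((0.5095218420028687, 0.14387887716293335), 0.0585385225713253)
post 9 [0.5054 0.1716 0.1326]
post 10 [0.5097 0.1062 0.1318]
tab 33 [ 0.6061 -0.0643  0.1302] [ 0.5949 -0.0732  0.1139] [ 0.6182 -0.0564  0.141 ]
scene lid ((0.5289308428764343, 0.09287355840206146), (0.2599138617515564, 0.4140177071094513), 26.269315719604492) 0.08608644442440805
disc 412 [0.5082 0.1428 0.1036] ((0.5068348050117493, 0.14237624406814575), 0.05956168472766876)
post 17 [0.5051 0.1729 0.1299]
post 16 [0.5099 0.1066 0.1303]
tab 78 [ 0.6084 -0.0644  0.1258] [ 0.5931 -0.073   0.1101] [ 0.6189 -0.0548  0.1407]
```

```bash
cat >> h.py <<'E'
Y=np.radians(26.25);C=np.array([.5075,.140]);CASE=C-.055*np.array([-np.sin(Y),np.cos(Y)])
from scipy.spatial.transform import Rotation as R
def rows(targets,grip=0):
    "targets: (x,y,z,heading_deg of tool x); prints shift/turn fractions from the present pose"
    s=state();q=s["tool_rot"];r=R.from_quat([q[1],q[2],q[3],q[0]])
    for x,y,z,h in targets:
        h=np.radians(h);a=np.c_[[np.cos(h),np.sin(h),0],[np.sin(h),-np.cos(h),0],[0,0,-1]]
        d=r.inv().apply(np.array([x,y,z])-s["tool_pos"])/.5;w=(r.inv()*R.from_matrix(a)).as_rotvec()/1.5
        print(grip,*np.round(np.r_[d,w],4))
def toC(p):
    d=np.asarray(p)[:2]-CASE;return np.cos(Y)*d[0]+np.sin(Y)*d[1],-np.sin(Y)*d[0]+np.cos(Y)*d[1]
E
python3 - <<'E'
from h import *
rows([(.4813,.1713,.231,183.9),(.4813,.1713,.117,183.9)])
for n in["lotion_bottle","spray_can"]: print(n,[(round(d["p"],2),np.round(d["at"],3)) for d in place_of("top",n)][:2])
E
```

```text
0 -0.8491 -0.6817 0.0006 0.0 0.0 -0.2106
0 -0.8491 -0.6817 0.2286 0.0 0.0 -0.2106
lotion_bottle [(0.67, array([ 0.456,  0.488, -0.002])), (0.45, array([0.51 , 0.111, 0.131]))]
spray_can [(0.96, array([ 0.642,  0.474, -0.004]))]
```

>>> {"op": "jog_arm", "data": {
  "motion": "0 -0.085 -0.068 0 0 0 -0.1; 0 -0.17 -0.136 0 0 0 -0.21; 0 -0.255 -0.204 0 0 0 -0.21; 0 -0.34 -0.272 0 0 0 -0.21; 0 -0.425 -0.341 0 0 0 -0.21"
}}

```text
time: 1.88
tool_pos: [0.3183, 0.3871, 0.2316]
tool_rot: [0.0, -0.034, 0.999, 0.0]
contact_force: [0.2, 0.1, -1.0]
gripper_width: 0.002
grasp_force: 0.0
```

```bash
python3 -c "
from h import *
print(state()['tool_pos'],state()['gripper_width']);rows([(.4813,.1713,.231,183.9),(.4813,.1713,.117,183.9)])"
```

```text
[0.31830119 0.38709726 0.23156059] 0.0022542768846643903
0 -0.2961 -0.4526 0.0011 0.0003 0.0005 -0.0003
0 -0.2959 -0.4527 0.2291 0.0003 0.0005 -0.0003
```

>>> {"op": "jog_arm", "data": {
  "motion": "0 -0.07 -0.11 0 0 0 0; 0 -0.15 -0.22 0 0 0 0; 0 -0.22 -0.34 0 0 0 0; 0 -0.296 -0.453 0 0 0 0; 0 -0.296 -0.453 0.07 0 0 0"
}}

```text
time: 2.5
tool_pos: [0.4843, 0.1701, 0.1997]
tool_rot: [0.004, -0.032, 0.999, 0.0]
contact_force: [0.2, 0.9, 0.1]
gripper_width: 0.001
grasp_force: 0.0
```

```bash
python3 -c "
from h import *
print(state()['tool_pos']);rows([(.4813,.1713,.231,183.9),(.4813,.1713,.117,183.9)])"
```

```text
[0.48430384 0.17011115 0.19971972]
0 0.0053 0.0028 -0.0626 0.0004 0.0054 -0.0033
0 0.0072 0.0027 0.1654 0.0004 0.0054 -0.0033
```

>>> {"op": "jog_arm", "data": {
  "motion": "0 0 0 0.05 0 0 0; 0 0 0 0.1 0 0 0; 0 0 0 0.14 0 0 0; 0 0 0 0.16 0 0 0; 0 0 0 0.16 0 0 0"
}}

```text
time: 3.12
tool_pos: [0.48, 0.1724, 0.1158]
tool_rot: [-0.001, -0.034, 0.999, -0.0]
contact_force: [0.8, 0.5, 0.4]
gripper_width: 0.005
grasp_force: 0.0
```

Run:
```python
from h import *
f=grab_frame("top");save(f,"t2.png",(180,180,260,260),6)
p=state()["tool_pos"];print(p,state()["contact_force"])
def arc(p,degs,h0):
    o=[]
    for d in degs:
        a=np.radians(-d);v=p[:2]-C;o.append((C[0]+np.cos(a)*v[0]-np.sin(a)*v[1],C[1]+np.sin(a)*v[0]+np.cos(a)*v[1],p[2],h0-d))
    return o
rows(arc(p,[5,10,15,20,25],183.9))
```

```text
[0.48057589 0.17251464 0.11671373] [ 6.83547610e-05 -6.40179698e-01  5.78713323e-02]
0 -0.0062 0.004 0.0 0.0001 0.0003 0.0576
0 -0.0126 0.0075 0.0 0.0001 0.0003 0.1158
0 -0.0194 0.0104 0.0 0.0001 0.0003 0.174
0 -0.0264 0.0127 0.0 0.0001 0.0003 0.2322
0 -0.0336 0.0144 0.0 0.0001 0.0003 0.2903
```

View pics/t2.png

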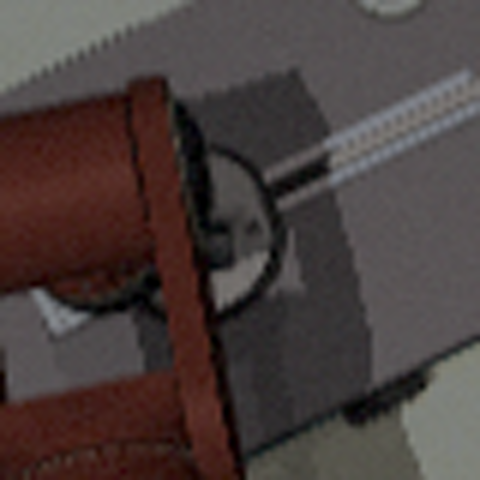

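The arm (red) hides the post from above. The disc's free half shows at crop (250,250), and the fist stands clear of everything. Next is a straight approach, then an arc.

```bash
cat >> h.py <<'E'
def arc(p,degs,h0):
    o=[]
    for d in degs:
        a=np.radians(-d);v=p[:2]-C;o.append((C[0]+np.cos(a)*v[0]-np.sin(a)*v[1],C[1]+np.sin(a)*v[0]+np.cos(a)*v[1],p[2],h0-d))
    return o
u=lambda d:np.array([np.cos(np.radians(d)),np.sin(np.radians(d))])
P0=np.r_[C+.033*u(93.9)-.016*u(3.9),.117]   # fist touching post_a at the start angle
E
python3 -c "
from h import *
rows(arc(P0,[0,7,14,21,28],183.9))"
```

```text
0 -0.0173 -0.0025 -0.0006 0.0 0.0003 -0.0005
0 -0.0256 0.0009 -0.0006 0.0001 0.0003 0.0809
0 -0.0342 0.0033 -0.0006 0.0001 0.0003 0.1624
0 -0.0431 0.0046 -0.0006 0.0001 0.0003 0.2438
0 -0.052 0.0048 -0.0005 0.0001 0.0003 0.3253
```

>>> {"op": "jog_arm", "data": {
  "motion": "0 -0.017 -0.0025 0 0 0 0; 0 -0.0256 0.001 0 0 0 0.08; 0 -0.034 0.0033 0 0 0 0.16; 0 -0.043 0.0046 0 0 0 0.244; 0 -0.052 0.0048 0 0 0 0.325"
}}

```text
time: 3.8
tool_pos: [0.5067, 0.1766, 0.1172]
tool_rot: [-0.0, 0.211, 0.978, -0.0]
contact_force: [-2.2, -0.1, 0.0]
gripper_width: -0.004
grasp_force: 1.0
```

```bash
python3 -c "
from h import *
f=grab_frame('scene');save(f,'s1.png',(230,120,350,210),5)
print(state()['tool_pos'],state()['contact_force'],arc(P0,[28],183.9))
rows(arc(P0,[34,41,48,54,60],183.9))"
```

```text
[0.50718158 0.17658758 0.1171631 ] [-1.62596374 -0.70480745 -0.70524009] [(np.float64(0.5063695583568569), np.float64(0.17665681521479262), np.float64(0.117), 155.9)]
0 -0.0055 0.0025 0.0003 0.0002 0.0004 0.0657
0 -0.0141 0.0051 0.0003 0.0002 0.0004 0.1472
0 -0.0229 0.0066 0.0003 0.0003 0.0004 0.2286
0 -0.0306 0.007 0.0003 0.0003 0.0004 0.2984
0 -0.0383 0.0066 0.0004 0.0003 0.0004 0.3682
```

View pics/s1.png

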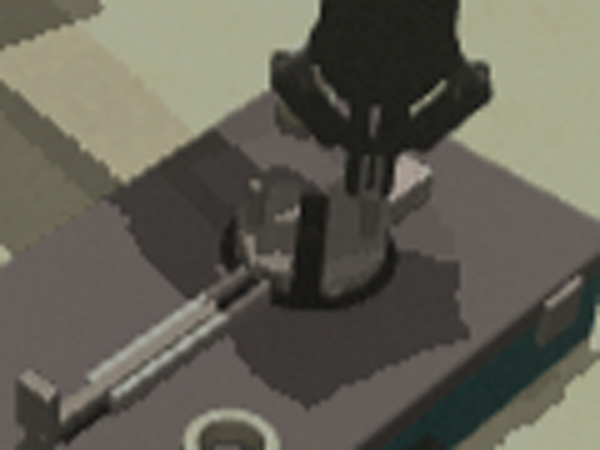

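The fist is in contact with post_a (crop (365,200)) and the disc is turning at about 2 N. The slot runs (315,195) to (310,300), still out of line with the rails.

>>> {"op": "jog_arm", "data": {
  "motion": "0 -0.006 0.0025 0 0 0 0.066; 0 -0.014 0.005 0 0 0 0.147; 0 -0.023 0.0066 0 0 0 0.229; 0 -0.031 0.007 0 0 0 0.298; 0 -0.038 0.0066 0 0 0 0.368"
}}

```text
time: 4.47
tool_pos: [0.5251, 0.1721, 0.1169]
tool_rot: [-0.0, 0.468, 0.884, 0.0]
contact_force: [-2.5, 0.2, 0.7]
gripper_width: -0.002
grasp_force: 1.0
```

```bash
python3 -c "
from h import *
print(state()['tool_pos'],state()['contact_force'],arc(P0,[60],183.9))
rows(arc(P0,[62,64,65.5,66.5,66.5],183.9))"
```

```text
[0.52511227 0.17205015 0.11688307] [-2.49006707  0.19475971  0.71921354] [(np.float64(0.525966483664472), np.float64(0.17168578515785574), np.float64(0.117), 123.9)]
0 -0.0039 0.0021 -0.0002 0.0001 -0.0004 0.0267
0 -0.0063 0.0031 -0.0002 0.0001 -0.0004 0.05
0 -0.0081 0.0037 -0.0002 0.0001 -0.0004 0.0674
0 -0.0093 0.0042 -0.0002 0.0001 -0.0004 0.0791
0 -0.0093 0.0042 -0.0002 0.0001 -0.0004 0.0791
```

>>> {"op": "jog_arm", "data": {
  "motion": "0 -0.002 0.001 0 0 0 0.025; 0 -0.005 0.001 0 0 0 0.05; 0 -0.007 0.001 0 0 0 0.067; 0 -0.008 0.001 0 0 0 0.078; 0 -0.008 0.001 0 0 0 0.078"
}}

```text
time: 5.1
tool_pos: [0.5277, 0.1688, 0.1166]
tool_rot: [0.0, 0.518, 0.855, 0.0]
contact_force: [-0.4, 1.5, 0.9]
gripper_width: 0.0
grasp_force: 0.8
```

```bash
cat > m.py <<'E'
from h import *
np.set_printoptions(precision=4,suppress=True)
print(state()['tool_pos'],state()['contact_force'],state()['time'])
for c in("scene","top"):
    f=grab_frame(c);P=pts(f).reshape(-1,3)
    q=P[(np.hypot(*(P[:,:2]-C).T)<.045)&(P[:,2]>.122)&(P[:,2]<.136)]
    al=np.degrees(np.arctan2(q[:,1]-C[1],q[:,0]-C[0]))
    for m in(abs(al-26)<40,abs(al+154)<40):
        if m.any(): v=q[m].mean(0);print(c,m.sum(),v,np.degrees(np.arctan2(v[1]-C[1],v[0]-C[0])))
    for n in("post_a","post_b","bar_tip"):
        print(c,n,[(round(d["p"],2),np.array(d["at"])) for d in place_of(c,n)][:3])
save(f if 0 else grab_frame("scene"),"last.png",(230,120,350,210),5)
E
python3 m.py
```

```text
[0.5277 0.1688 0.1166] [-0.3943  1.5423  0.9455] 5.1
scene 35 [0.5334 0.1607 0.1305] 38.54419641093361
scene 15 [0.478  0.1264 0.1298] -155.25448090534383
scene post_a [(0.95, array([0.4762, 0.1285, 0.1358])), (0.62, array([0.5337, 0.1504, 0.1341]))]
scene post_b [(0.95, array([0.4762, 0.1285, 0.1358])), (0.62, array([0.5337, 0.1504, 0.1341]))]
scene bar_tip [(0.9, array([ 0.7492, -0.3539,  0.0058])), (0.68, array([0.5432, 0.0701, 0.0899]))]
top post_a [(0.66, array([0.4784, 0.1299, 0.1335])), (0.51, array([0.5381, 0.1575, 0.1342]))]
top post_b [(0.66, array([0.4784, 0.1299, 0.1335])), (0.51, array([0.5381, 0.1575, 0.1342]))]
top bar_tip [(0.54, array([0.5424, 0.0703, 0.0932])), (0.45, array([ 0.7484, -0.3551,  0.0039]))]
```

```bash
python3 -c "
from h import *
d=u(116.25)
for t in([.6087,-.0675],[.5425,.0702],[.607,-.0643]): print(toC(t))
t=np.array([.6087,-.0675])
w=t-.035*d;print(w)
p=state()['tool_pos'][:2]+.02*d
rows([(*p,.117,116.25),(*p,.19,116.25),(*w,.19,116.25)])"
```

```text
(np.float64(-0.0010113817773347022), np.float64(-0.17586070931819578))
(np.float64(0.0005187953763577911), np.float64(-0.023081821516646697))
(np.float64(-0.0011207416292394884), np.float64(-0.17223882577191885))
[ 0.6241801  -0.09889055]
0 0.04 0.0009 -0.0016 -0.0003 0.0001 0.0156
0 0.04 0.0009 -0.1476 -0.0003 0.0001 0.0156
0 -0.564 -0.0763 -0.1475 -0.0003 0.0001 0.0156
```

>>> {"op": "jog_arm", "data": {
  "motion": "0 0.04 0 0 0 0 0; 0 0.04 0 -0.05 0 0 0; 0 0.04 0 -0.147 0 0 0.015; 0 -0.06 -0.01 -0.147 0 0 0.015; 0 -0.16 -0.025 -0.147 0 0 0.015"
}}

```text
time: 6.18
tool_pos: [0.5538, 0.0925, 0.1908]
tool_rot: [0.001, 0.527, 0.85, 0.0]
contact_force: [0.2, 0.2, -0.3]
gripper_width: 0.0
grasp_force: 0.0
```

>>> {"op": "jog_arm", "data": {
  "motion": "0 -0.1 -0.0125 0 0 0 0; 0 -0.2 -0.025 0 0 0 0; 0 -0.3 -0.038 0 0 0 0; 0 -0.4 -0.05 0 0 0 0; 0 -0.4 -0.05 0 0 0 0"
}}

```text
time: 6.8
tool_pos: [0.62, -0.1002, 0.1894]
tool_rot: [-0.0, 0.529, 0.848, -0.0]
contact_force: [-0.3, 0.3, -0.7]
gripper_width: -0.0
grasp_force: 0.0
```

```bash
python3 m.py; python3 -c "
from h import *
rows([(.6242,-.0989,.19,116.25),(.6242,-.0989,.11,116.25)])"
```

```text
[ 0.62   -0.1002  0.1894] [-0.267   0.3484 -0.7132] 6.8
scene 16 [0.5366 0.1541 0.1301] 25.80662604638433
scene 13 [0.4779 0.126  0.1287] -154.76715734649457
scene post_a [(0.93, array([0.4741, 0.1311, 0.1333])), (0.74, array([0.4695, 0.2197, 0.0928])), (0.69, array([0.5321, 0.1531, 0.1363]))]
scene post_b [(0.93, array([0.4741, 0.1311, 0.1333])), (0.74, array([0.4695, 0.2197, 0.0928])), (0.69, array([0.5321, 0.1531, 0.1363]))]
scene bar_tip [(0.66, array([0.5425, 0.068 , 0.0912])), (0.62, array([ 0.748 , -0.3501,  0.0057]))]
top 10 [0.537  0.1528 0.1293] 23.452590318573836
top 9 [0.4779 0.1255 0.1314] -153.8338567668414
top post_a [(0.82, array([0.4751, 0.1316, 0.1315])), (0.65, array([0.5358, 0.1578, 0.1319])), (0.32, array([0.6537, 0.0264, 0.0844]))]
top post_b [(0.82, array([0.4751, 0.1316, 0.1315])), (0.65, array([0.5358, 0.1578, 0.1319])), (0.32, array([0.6537, 0.0264, 0.0844]))]
top bar_tip [(0.66, array([ 0.7509, -0.35  ,  0.0053])), (0.64, array([0.5419, 0.0714, 0.094 ]))]
0 -0.007 0.0069 -0.0002 0.0001 0.0 0.0014
0 -0.007 0.0069 0.1598 0.0001 0.0 0.0014
```

View pics/last.png

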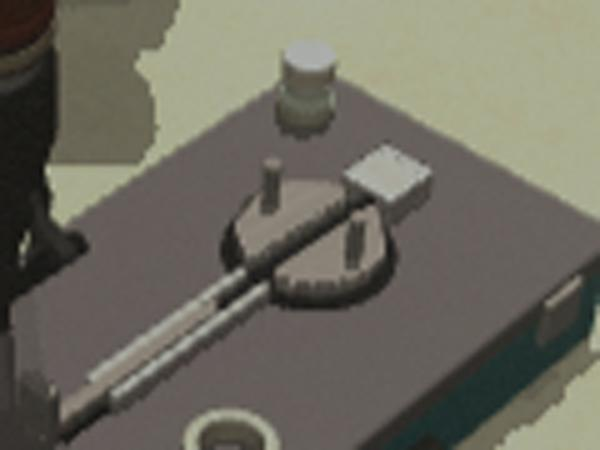

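The slot (crop (265,270) to (365,200)) now lies in line with the rails and keeper; the post line measures about 25.3° against 26.25°, so it is within 0.02 rad. Next I go down behind the tab.

>>> {"op": "jog_arm", "data": {
  "motion": "0 -0.004 0.007 0.04 0 0 0; 0 -0.004 0.007 0.08 0 0 0; 0 -0.004 0.007 0.12 0 0 0; 0 -0.004 0.007 0.16 0 0 0; 0 -0.004 0.007 0.16 0 0 0"
}}

```text
time: 7.88
tool_pos: [0.6218, -0.0981, 0.1065]
tool_rot: [-0.003, 0.528, 0.849, -0.001]
contact_force: [-0.2, -0.1, -0.2]
gripper_width: 0.001
grasp_force: 0.0
```

```bash
python3 -c "
from h import *
s=state();print(toC(s['tool_pos']),s['tool_pos'][2],s['contact_force'])
c=lambda y:(*(C+(y-.055)*u(116.25)),.11,116.25)
rows([c(-.18),c(-.15),c(-.1),c(-.05),c(-.03),c(-.021)])"
```

```text
(np.float64(-0.002753510690671687), np.float64(-0.20908875838861848)) 0.10645849280183332 [-0.24310185 -0.10878052 -0.23326018]
0 0.0582 0.0055 -0.0069 -0.0027 -0.0024 0.0005
0 0.1182 0.0056 -0.0067 -0.0027 -0.0024 0.0005
0 0.2182 0.0056 -0.0063 -0.0027 -0.0024 0.0005
0 0.3182 0.0057 -0.006 -0.0027 -0.0024 0.0005
0 0.3582 0.0057 -0.0058 -0.0027 -0.0024 0.0005
0 0.3762 0.0057 -0.0058 -0.0027 -0.0024 0.0005
```

>>> {"op": "jog_arm", "data": {
  "motion": "0 0.03 0.003 -0.003 0 0 0; 0 0.05 0.0055 -0.003 0 0 0; 0 0.07 0.0055 -0.003 0 0 0; 0 0.095 0.0055 -0.003 0 0 0; 0 0.12 0.0055 -0.003 0 0 0"
}}

```text
time: 8.5
tool_pos: [0.5998, -0.043, 0.1122]
tool_rot: [0.001, 0.528, 0.849, 0.0]
contact_force: [0.8, -2.3, 0.9]
gripper_width: 0.0
grasp_force: 1.3
```

>>> {"op": "jog_arm", "data": {
  "motion": "0 0.02 0 0 0 0 0; 0 0.04 0 0 0 0 0; 0 0.06 0 0 0 0 0; 0 0.08 0 0 0 0 0; 0 0.1 0 0 0 0 0"
}}

```text
time: 9.12
tool_pos: [0.5771, 0.0019, 0.1113]
tool_rot: [0.0, 0.528, 0.849, -0.0]
contact_force: [1.5, -2.3, 1.3]
gripper_width: 0.001
grasp_force: 1.4
```

```bash
cat > n.py <<'E'
from h import *
import sys
f=grab_frame("scene");save(f,sys.argv[1],(220,110,340,200),5)
s=state();print(toC(s['tool_pos']),s['tool_pos'][2],s['contact_force'],s["time"])
for c in("scene","top"):
    if c=="top":grab_frame(c)
    for n in("bar_tip","bar_tab","lock_bar"):print(c,n,[(round(d["p"],2),np.round(np.r_[toC(d["at"]),d["at"][2]],4)) for d in place_of(c,n)][:3])
c=lambda y:(*(C+(y-.055)*u(116.25)),.11,116.25)
rows([c(-.05),c(-.03),c(-.021)])
E
python3 n.py p1.png
```

```text
(np.float64(0.0012458803488797146), np.float64(-0.09832893738013765)) 0.11101072981529597 [0.33237629 0.72873947 0.06070052] 9.175
scene bar_tip [(0.67, array([-0.0036, -0.4988,  0.0077])), (0.57, array([0.0025, 0.0607, 0.0939]))]
scene bar_tab [(0.61, array([-0.0007, -0.3403,  0.0273])), (0.43, array([-0.0027, -0.0891,  0.119 ]))]
scene lock_bar [(0.83, array([ 0.0015, -0.4165, -0.0024])), (0.51, array([ 0.0005, -0.0116,  0.0906])), (0.36, array([0.1062, 0.3884, 0.0004]))]
top bar_tip [(0.49, array([ 0.2707,  0.2955, -0.0028])), (0.38, array([-0.0031,  0.0654,  0.0964]))]
top bar_tab [(0.47, array([ 1.00e-04, -8.46e-02,  1.16e-01]))]
top lock_bar [(0.66, array([ 0.0018, -0.4157, -0.0019])), (0.52, array([ 0.0002, -0.0127,  0.0906]))]
0 0.1002 -0.0021 0.0017 -0.0005 -0.0006 0.0004
0 0.1402 -0.0021 0.0017 -0.0005 -0.0006 0.0004
0 0.1582 -0.0021 0.0017 -0.0005 -0.0006 0.0004
```

View pics/p1.png

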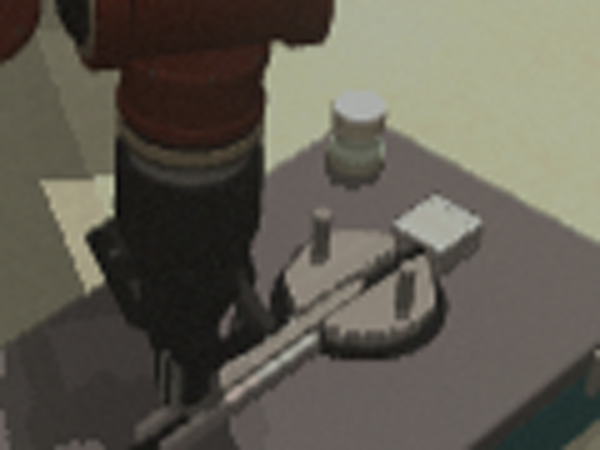

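The bar's nose is inside the disc slot (crop about (365,285)) and moves freely at about 2.5 N; its tip is at case y ≈ 0.063. I keep pushing.

>>> {"op": "jog_arm", "data": {
  "motion": "0 0.02 -0.001 0 0 0 0; 0 0.045 -0.002 0 0 0 0; 0 0.07 -0.002 0 0 0 0; 0 0.095 -0.002 0 0 0 0; 0 0.115 -0.002 0 0 0 0"
}}

```text
time: 10.15
tool_pos: [0.5507, 0.0533, 0.1114]
tool_rot: [0.0, 0.527, 0.85, 0.0]
contact_force: [0.9, -0.9, 0.2]
gripper_width: 0.004
grasp_force: 0.9
```

>>> {"op": "jog_arm", "data": {
  "motion": "0 0.01 0 0 0 0 0; 0 0.018 0 0 0 0 0; 0 0.025 0 0 0 0 0; 0 0.032 0 0 0 0 0; 0 0.036 0 0 0 0 0"
}}

```text
time: 10.78
tool_pos: [0.5432, 0.0686, 0.1114]
tool_rot: [0.0, 0.528, 0.849, 0.0]
contact_force: [2.3, -1.3, -0.5]
gripper_width: -0.0
grasp_force: 1.1
```

```bash
python3 n.py p2.png
```

```text
(np.float64(0.00040999952446674377), np.float64(-0.02459039991016613)) 0.11140569277870094 [ 1.54395137 -1.13362288  1.09861035] 10.825
scene bar_tip [(0.87, array([-0.0022, -0.4938,  0.0045])), (0.44, array([-0.0012,  0.1358,  0.0891]))]
scene bar_tab [(0.91, array([-0.0037, -0.3423,  0.0275])), (0.53, array([ 0.1061,  0.3884, -0.0015]))]
scene lock_bar [(0.69, array([ 0.0012, -0.4189,  0.    ])), (0.54, array([-0.0007,  0.0651,  0.0911]))]
top bar_tip [(0.68, array([-0.0012, -0.4924,  0.0051])), (0.47, array([-0.0005,  0.1392,  0.0958]))]
top bar_tab [(0.54, array([ 0.0003, -0.0124,  0.1166])), (0.54, array([-0.0022, -0.3424,  0.03  ]))]
top lock_bar [(0.48, array([ 3.000e-04, -4.191e-01, -3.600e-03])), (0.42, array([0.0032, 0.0578, 0.0877])), (0.28, array([0.0343, 0.0567, 0.1314]))]
0 -0.0508 -0.0002 0.002 -0.0004 -0.0004 0.0005
0 -0.0108 -0.0002 0.0021 -0.0004 -0.0004 0.0005
0 0.0072 -0.0002 0.0021 -0.0004 -0.0004 0.0005
```

No stop contact yet (about 2 N), so I creep on until the force rises.

>>> {"op": "jog_arm", "data": {
  "motion": "0 0.002 0 0 0 0 0; 0 0.004 0 0 0 0 0; 0 0.006 0 0 0 0 0; 0 0.008 0 0 0 0 0; 0 0.008 0 0 0 0 0"
}}

```text
time: 11.8
tool_pos: [0.5411, 0.0724, 0.1112]
tool_rot: [-0.0, 0.528, 0.849, 0.0]
contact_force: [-0.4, 0.2, 0.5]
gripper_width: -0.003
grasp_force: 0.1
```

>>> {"op": "jog_arm", "data": {
  "motion": "0 0.002 0 0 0 0 0; 0 0.004 0 0 0 0 0; 0 0.006 0 0 0 0 0; 0 0.008 0 0 0 0 0; 0 0.009 0 0 0 0 0"
}}

```text
time: 12.42
tool_pos: [0.5407, 0.0746, 0.1122]
tool_rot: [0.002, 0.528, 0.849, -0.001]
contact_force: [4.2, -7.5, -0.1]
gripper_width: 0.001
grasp_force: 4.2
```

>>> {"op": "jog_arm", "data": {
  "motion": "0 0.001 0 0 0 0 0; 0 0.002 0 0 0 0 0; 0 0.002 0 0 0 0 0; 0 0.002 0 0 0 0 0; 0 0.002 0 0 0 0 0"
}}

```text
time: 13.05
tool_pos: [0.5409, 0.0749, 0.1127]
tool_rot: [0.003, 0.528, 0.849, -0.001]
contact_force: [4.5, -9.7, 0.1]
gripper_width: 0.003
grasp_force: 5.0
```

The bar is stopped solid: the force goes up without motion. I back off 40 mm along -y and lift.

>>> {"op": "jog_arm", "data": {
  "motion": "0 -0.02 0 0 0 0 0; 0 -0.05 0 0 0 0 0; 0 -0.08 0 0 0 0 0; 0 -0.1 0 -0.02 0 0 0; 0 -0.12 0 -0.08 0 0 0"
}}

```text
time: 13.68
tool_pos: [0.5644, 0.0227, 0.1501]
tool_rot: [-0.002, 0.528, 0.849, -0.001]
contact_force: [0.3, -0.0, 0.9]
gripper_width: -0.001
grasp_force: 0.0
```

>>> {"op": "jog_arm", "data": {
  "motion": "0 -0.05 0 -0.05 0 0 0; 0 -0.12 0 -0.12 0 0 0; 0 -0.2 0 -0.15 0 0 0; 0 -0.28 0 -0.15 0 0 0; 0 -0.28 0 -0.15 0 0 0"
}}

```text
time: 14.3
tool_pos: [0.6283, -0.1048, 0.2271]
tool_rot: [0.0, 0.529, 0.849, 0.0]
contact_force: [-0.2, 0.6, -0.1]
gripper_width: 0.001
grasp_force: 0.0
```

```bash
python3 n.py p3.png; python3 m.py | grep -v _
```

```text
(np.float64(0.00015180009677641382), np.float64(-0.2164149587994716)) 0.2266203502401459 [-0.74267953 -0.0396202  -0.29230734] 14.35
scene bar_tip [(0.68, array([-0.0055, -0.4915,  0.0054])), (0.45, array([-0.0008,  0.1404,  0.0917]))]
scene bar_tab [(0.74, array([-0.0026, -0.3412,  0.0268])), (0.51, array([-0.0009, -0.0106,  0.1166]))]
scene lock_bar [(0.94, array([ 0.0008, -0.4177,  0.0011])), (0.68, array([0.0023, 0.0692, 0.0861]))]
top bar_tip [(0.65, array([-0.0005, -0.4947,  0.0068])), (0.56, array([-0.0017,  0.1441,  0.0965]))]
top bar_tab [(0.5, array([-0.0005, -0.0051,  0.1178])), (0.43, array([-0.0017, -0.3413,  0.032 ])), (0.34, array([-0.177 , -0.5212,  0.0037]))]
top lock_bar [(0.71, array([0.0038, 0.0641, 0.0875])), (0.71, array([ 0.0012, -0.4183,  0.0008])), (0.35, array([ 0.0017, -0.0039,  0.1171]))]
0 0.3288 -0.0006 0.2327 -0.0 -0.0001 0.0013
0 0.3688 -0.0005 0.2327 -0.0 -0.0001 0.0013
0 0.3868 -0.0005 0.2327 -0.0 -0.0001 0.0013
[ 0.6272 -0.1014  0.2263] [-0.4916  0.4122  1.1123] 14.7
scene 16 [0.5365 0.1533 0.1296] 24.696070152311318
scene 13 [0.4773 0.1263 0.1287] -155.5606442623221
top 6 [0.5385 0.1521 0.1285] 21.32171147128538
top 7 [0.4762 0.1251 0.1313] -154.55453878292462
```

View pics/p3.png

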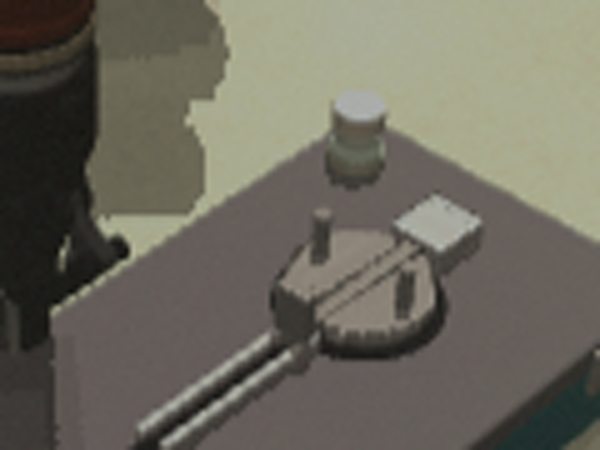

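The bar runs through the disc into the keeper (tab at crop (295,305), nose under the keeper at (435,225)), and the fingers are clear. I hand the job in.

```bash
python3 -c "
from plant import job_done
print(job_done())"
```

```text
the job is handed in; nothing more can be done
None
```

I turned the disc into line and pushed the bar through it to a hard stop in the keeper. The fingers were clear when I handed the job in at about 15 s; the hand-in returned no verdict.

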